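Draw in a turnbuckle clamp on a pipette-tip box

ROBOT

A 6-joint arm with a two-finger parallel gripper is mounted at the origin on a cart in front of the work surface, level with it; the furniture and walls round the work are solid. World frame = base frame: x ahead of the robot, y to its left, z up, the work surface at z = 0. Lengths are in m, angles in rad, forces in N, time in s.
With the tool pointing down it reaches from about 0.375 to 0.9 m from the base axis. Payload 3.1 kg.
Tool frame: the origin (TCP) lies at the very end of the fingers, on their centre line; the grasp point (between the pads) lies 19 mm behind it; z points along the fingers, y is the line along which they close (so a half turn about z gives the same grasp; the last joint's range is limited). The gripper opens to 85 mm and grips with 20 to 120 N. Pads are 22 mm wide; open, the fingers measure 114 mm over their backs; the gripper's body (76 mm by 85 mm) begins 54 mm behind the grasp point. The pads swing forward as they close: fully open they stand 13 mm farther back than shut.
Start: joints at [-1.464, 0.527, 1.433, -0, 1.181, -0.178], TCP at [0.176, -0.6, 0.231] pointing down, gripper open.
Joint ranges: [-3.08, 3.08], [-0.75, 2.2], [0.22, 2.44], [-1.43, 4.57], [0, 2.65], [-2.85, 2.85]. Speed limits (rad/s): [2.79, 2.79, 3.14, 3.14, 3.14, 3.14].

INTERFACE

Orientations are given as a unit quaternion [x, y, z, w].
In Python, from station import manip gives the robot as it stands.
- The arm moves only by the shell command python3 -m handwheel 'ROWS' [FORCE]. ROWS is JSON, a list of rows, each a list of 7 numbers: the shift along the world's x, y, z in mm, then the turn, a rotation vector about the world's x, y, z in degrees, then the opening, from 0 (shut) to 1 (fully open). A call has exactly 10 rows; each row shifts and turns the commanded pose from where the row before left it; what a row does not reach is not made up. A row lasts 1/8 s, in which the tool goes at most 62.5 mm and 10.7 degrees, less where a joint would pass 70% of its speed; a pose out of reach is approached as far as the arm can. A call is refused whole if a number of a shift passes 62.5 or a number of a turn 10.7, either way. A call with a gripper value outside its range is refused whole. The fingers move at their own pace and stop on an object; FORCE is the grip in N (left out, the last holds). Time passes only in rows, so rows that do not move let the fingers close, or fill a call up. It gives the time, the measured TCP pose, the force, the opening and the grip force at its end, in the units of the state.
- manip.sense(): the state, without advancing time (a new reading comes with each control period).
- manip.snapshot(name): name is "scene" or "top"; returns the picture (384x512x3 uint8, red, green, blue); there is no depth.
- manip.get_calibration(name): a dict with "K" (3x3 intrinsics, pixels), "rvec" (rotation vector, rad) and "tvec" (3), from world to camera coordinates, as OpenCV has them. Camera axes: x right, y down, z forward; pixel columns grow to the right and rows downward; lengths in m; the calibration is good to about 2 mm. A picture is of the moment at which its call begins. get_calibration takes no time and is no camera call.
- manip.sign_off(): hands the job in; it is judged then, once.
The state is a dict: "t": time; "q": joint angles; "qd": joint speeds; "tau": joint torques, N m; "tcp_pos": TCP position; "tool_rot": TCP orientation; "force": force on the tool from outside, world axes, zero at the start; "ft_torque": the same for the moment, N m; "finger_gap": opening from 0.0 (shut) to 1.0 (fully open); "gripper_force": force on a finger pad.
Only numpy, scipy, OpenCV 4.12 (cv2) and the standard library are available. Lean on these libraries where they do the work, as an engineer would, in place of code of your own. Each camera call takes 0.05 s, during which the arm holds its last target. There are 200 camera calls.

TASK

Two turnbuckle clamps lie on the bench; only one has the blue pipette-tip box standing loosely between its jaws. Swing the red handle of that turnbuckle over towards the tip box, all the way to its stop, so that both jaws draw in together and hold the box, and then let go. Leave the empty clamp as it is.

Things in the scene. Friction and masses are not known exactly. Their poses are not given: they have to be found in the camera images.
- clamp: Clamp holding the tip box: base plate fixed to the bench, x -40 to 200, y -125 to 125 mm, 12 thick, and two grey jaws sliding along y. Origin on the bench below the turnbuckle's middle; z up, y along the turnbuckle, x towards the tip box. Grey lugs at the turnbuckle's ends (|x| < 16, |y| > 65) are 82 mm high; jaws (x 85 to 195) 66 mm high, with black rubber pads, sprung 6 mm, facing the box.
- turn (a joint): Angle of that clamp's turnbuckle about its level axis, rad: 0 = handle leaning 1.0 rad from vertical away from the tip box; 1.0 = upright; 1.65 = stop, leaning 0.65 rad towards the box. Each jaw draws in 8 mm per rad. The pads meet the centred box at about 1.28 rad, then press up to 3 mm into their springs. Friction: 3 to 5 N at the handle; it stays where left.
- turn_grip (a point): Middle of that turnbuckle's red handle: round bar along the clamp's y, 14 mm thick, 74 mm long, between two 8 mm arms (80 mm clear), moving on an 80 mm arc about the turnbuckle axis in the clamp's x-z plane. Pinched from above, fingers on its x sides, it turns in the fingers, so the tool can stay upright along the arc. The turnbuckle body below is 28 mm thick.
- turn_axis (a point): Middle of that turnbuckle's axis, 62 mm above the bench, straight above the clamp's origin; axes as the clamp's.
- tip_case: Blue pipette-tip box with a clear closed lid, 96 mm (along its x) x 122 mm (along its y) x 84 mm, 0.3 kg, loose, standing on the clamp's base plate. Origin at the centre of its underside, about 140 mm along the clamp's x axis and 12 mm above the bench. At the start it has some millimetres of play to each jaw.
- spare_turn (a joint): Angle of the empty clamp's turnbuckle, rad; same make and meaning. To be left alone.
- spare_turn_grip (a point): Middle of the red handle bar of the other, identical but empty clamp. To be left alone.
There are look-alikes about, which are no part of the job. What is shaped like the tip_case but turquoise is not meant.

How it is judged:
By the outcome, as a careful person would: the job done as asked, in the order asked, and still so for the second after the job is handed in, with the robot touching nothing.
It also fails if it takes over 32 s, if anything falls off the work surface, if the arm or the gripper's body presses on something with over 40 N, if the wrist force passes 120 N, or if a joint passes its speed limit or range.

## Working session

There is one attempt and no reset: what is moved stays moved. The work goes in short steps, Python scripts to look and compute and a shell command to move; the robot and the scene stay as the last step left them, time stands still between calls to the robot, and variables do not carry over. Pictures are saved under pics/ and viewed, at most 10 in all, crops included, and the job is handed in when it is done.

```bash
mkdir -p pics; python3 - <<'E'
from station import manip
import cv2
for n in("scene","top"):
    im=manip.snapshot(n); cv2.imwrite(f"pics/{n}0.png",im[:,:,::-1])
    print(n,{k:v for k,v in manip.get_calibration(n).items()})
s=manip.sense();print(s)
E
```

```text
scene {'K': array([[431.61243458,   0.        , 256.34390516],
       [  0.        , 431.61243458, 193.52715089],
       [  0.        ,   0.        ,   1.        ]]), 'rvec': array([ 0.90318762, -2.44074774,  1.15757694]), 'tvec': array([0.44001892, 0.26665782, 0.93816877])}
top {'K': array([[463.83813011,   0.        , 256.4215578 ],
       [  0.        , 463.83813011, 195.06243778],
       [  0.        ,   0.        ,   1.        ]]), 'rvec': array([ 2.04450177, -2.18142456,  0.22577765]), 'tvec': array([0.07070379, 0.55158435, 1.12376907])}
{'t': 0.1, 'q': array([-1.46444180e+00,  5.28391839e-01,  1.43380093e+00,  1.64351184e-06,
        1.18141433e+00, -1.78484173e-01]), 'qd': array([ 0.00146925, -0.0022696 , -0.00240356,  0.00079421,  0.00042527,
       -0.00060443]), 'tau': array([-7.66479479e-05, -4.43304563e+01, -1.78586519e+01, -2.00103641e-04,
        3.87495689e-03, -2.27705607e-05]), 'tcp_pos': array([ 0.17559346, -0.59913675,  0.23041152]), 'tool_rot': array([ 9.89875037e-01,  1.41938002e-01,  3.70768440e-05, -1.00653968e-03]), 'force': array([-0.18823575, -0.11921766,  1.21351084]), 'ft_torque': array([-0.02860312, -0.02693925, -0.01207733]), 'gripper_force': 0.0, 'finger_gap': 1.003052343545272}
```

View pics/scene0.png

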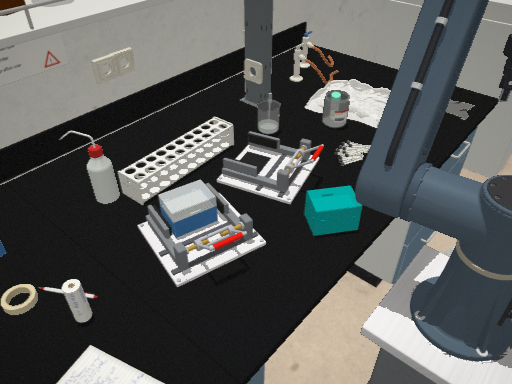

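View pics/top0.png

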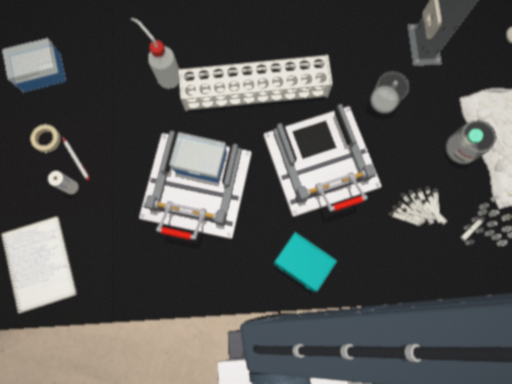

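The top view shows the clamp with the blue box at about (196,185), its red handle at (178,232). The other candidates are the empty clamp with its handle at (347,202), a second blue box outside any clamp at (35,65), and the turquoise one at (305,262). The clamp at (196,185) fits because a blue box stands between its jaws. I'll confirm that in an enlarged crop.

```bash
python3 - <<'E'
import cv2
im=cv2.imread("pics/top0.png")[120:245,130:260]
a=cv2.resize(im,None,fx=4.6,fy=4.6,interpolation=cv2.INTER_CUBIC)
cv2.imwrite("pics/crop1.png",a)
E
```

```text
(no output)
```

View pics/crop1.png

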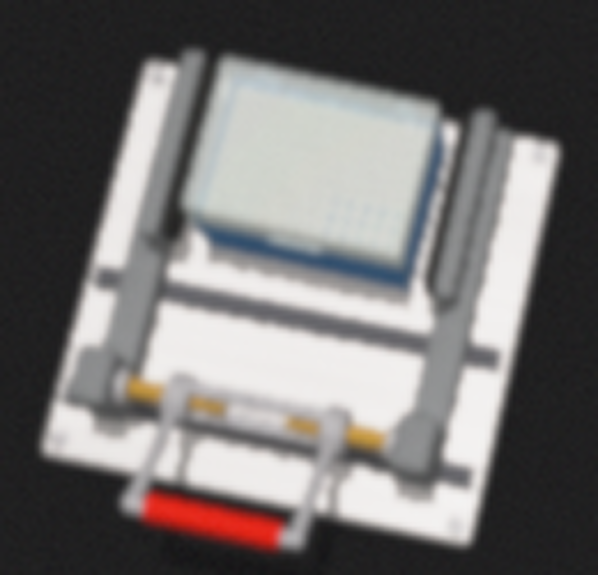

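The crop confirms it: the blue box with its clear lid sits loosely between the jaws. The plate corners in the crop are (148,62), (558,145), (470,545) and (42,455). The red bar runs from (143,508) to (282,535).

```bash
cat >h.py <<'E'
import numpy as np,cv2
from station import manip
def back(px,z,n="top"):
    c=manip.get_calibration(n);R=cv2.Rodrigues(c["rvec"])[0];C=-R.T@c["tvec"].ravel()
    d=R.T@np.linalg.inv(c["K"])@np.array([*px,1.]);return C+d*(z-C[2])/d[2]
def proj(P,n):
    c=manip.get_calibration(n);return cv2.projectPoints(np.array(P,float).reshape(-1,3),c["rvec"],c["tvec"],c["K"],None)[0][:,0]
E
python3 - <<'E'
from h import *
f=lambda p:((p[0]+.5)/4.6-.5+130,(p[1]+.5)/4.6-.5+120)
W=np.array([back(f(p),.012)[:2] for p in[(148,62),(558,145),(470,545),(42,455)]])
M=np.array([(200,125),(200,-125),(-40,-125),(-40,125)])/1e3
A=M-M.mean(0);B=W-W.mean(0);U,S,V=np.linalg.svd(A.T@B);R=(U@V).T
o=W.mean(0)-R@M.mean(0);print("scale",S.sum()/(A**2).sum(),"o",o,"yaw",np.degrees(np.arctan2(R[1,0],R[0,0])))
print("res mm",(W-(M@R.T+o))*1e3)
e=[back(f(p),.105) for p in[(143,508),(282,535)]];print("bar",e,np.mean(e,0),np.linalg.norm(e[0]-e[1]))
for t in(0,.4,.8,1.2,1.65):
    x=.08*np.sin(t-1);print(t,o+R@[x,0],.062+.08*np.cos(t-1))
g=np.r_[o+R@[-.0673,0],.105];print("scene px",proj([np.r_[o+R@[-.0673,s],.105] for s in(.037,-.037)],"scene"))
from scipy.spatial.transform import Rotation as Ro
print("tool axes",Ro.from_quat(manip.sense()["tool_rot"]).as_matrix())
E
```

```text
scale 0.9994350201798465 o [0.52720241 0.21493311] yaw -15.629296514196112
res mm [[ 0.12911818 -0.8894632 ]
 [ 0.48788708  0.65603646]
 [-0.19067453  0.19766927]
 [-0.42633074  0.03575747]]
bar [array([0.4741617 , 0.27071433, 0.105     ]), array([0.4552917 , 0.19867294, 0.105     ])] [0.4647267  0.23469363 0.105     ] 0.07447173787812054
0 [0.46237381 0.23306932] 0.10522418446945118
0.4 [0.48370123 0.22710284] 0.12802684919277427
0.8 [0.51189653 0.21921503] 0.14040532622729934
1.2 [0.54250829 0.21065119] 0.14040532622729934
1.65 [0.57382718 0.20188954] 0.12568670388392447
scene px [[213.96327343 247.49488836]
 [242.36979005 234.32153224]]
tool axes [[ 9.59707204e-01  2.81001845e-01 -2.12329579e-04]
 [ 2.81001696e-01 -9.59705181e-01  2.00322224e-03]
 [ 3.59135348e-04 -1.98217179e-03 -9.99997971e-01]]
```

The plate fit is within 1 mm, and the bar (74.5 mm long) agrees with the model to 3 mm. The tool needs a yaw of +58° so that its y axis lies along the clamp's x. Moving over now.

```bash
python3 -m handwheel '[[22,40,2,0,0,5.8,1],[22,40,2,0,0,5.8,1],[22,40,2,0,0,5.8,1],[22,40,2,0,0,5.8,1],[22,40,2,0,0,5.8,1],[22,40,2,0,0,5.8,1],[22,40,2,0,0,5.8,1],[22,40,2,0,0,5.8,1],[22,40,2,0,0,5.8,1],[22,40,2,0,0,5.8,1]]' 40
python3 -m handwheel '[[7,48,0,0,0,0,0.6],[7,48,0,0,0,0,0.6],[7,48,0,0,0,0,0.6],[7,48,0,0,0,0,0.6],[7,48,0,0,0,0,0.6],[7,48,0,0,0,0,0.6],[7,48,0,0,0,0,0.6],[7,48,0,0,0,0,0.6],[7,48,0,0,0,0,0.6],[0,0,0,0,0,0,0.6]]'
python3 - <<'E'
from h import *
from scipy.spatial.transform import Rotation as Ro
s=manip.sense();print(s["t"],s["tcp_pos"],s["finger_gap"],s["q"]);print(Ro.from_quat(s["tool_rot"]).as_matrix())
E
```

```text
t: 1.35
tcp_pos: [0.396, -0.1983, 0.2512]
tool_rot: [0.796, 0.605, -0.0, -0.0]
force: [1.0, -0.2, 0.9]
finger_gap: 1.0
gripper_force: 0.0
t: 2.6
tcp_pos: [0.4586, 0.2349, 0.251]
tool_rot: [0.796, 0.606, 0.0, -0.0]
force: [-2.1, -0.7, -0.2]
finger_gap: 0.602
gripper_force: 0.0
2.6 [0.45861067 0.2349493  0.25096171] 0.6021330082765254 [2.56034209e-01 3.54919051e-01 1.68174324e+00 5.62428770e-04
 1.10453279e+00 5.24756191e-01]
[[ 2.65743083e-01  9.64043852e-01  2.57444607e-04]
 [ 9.64043677e-01 -2.65743191e-01  5.86714466e-04]
 [ 6.34032625e-04  9.22725344e-05 -9.99999795e-01]]
```

```bash
python3 -m handwheel '[[5,-1,-10,0,0,0,0.6],[0,0,-20,0,0,0,0.6],[0,0,-20,0,0,0,0.6],[0,0,-20,0,0,0,0.6],[0,0,-20,0,0,0,0.6],[0,0,-20,0,0,0,0.6],[0,0,-20,0,0,0,0.6],[0,0,-15,0,0,0,0.6],[0,0,-10,0,0,0,0.6],[0,0,-9,0,0,0,0.6]]'
python3 - <<'E'
from h import *
a=manip.snapshot("top")[130:250,130:250,::-1];b=manip.snapshot("scene")[165:285,130:270,::-1]
r=lambda i:cv2.resize(i,(400,400),interpolation=cv2.INTER_CUBIC)
cv2.imwrite("pics/two1.png",np.hstack([r(a),r(b)]))
E
```

```text
t: 3.85
tcp_pos: [0.4639, 0.2308, 0.0869]
tool_rot: [0.797, 0.604, 0.0, 0.0]
force: [0.7, -0.2, 0.3]
finger_gap: 0.602
gripper_force: 0.0
```

View pics/two1.png

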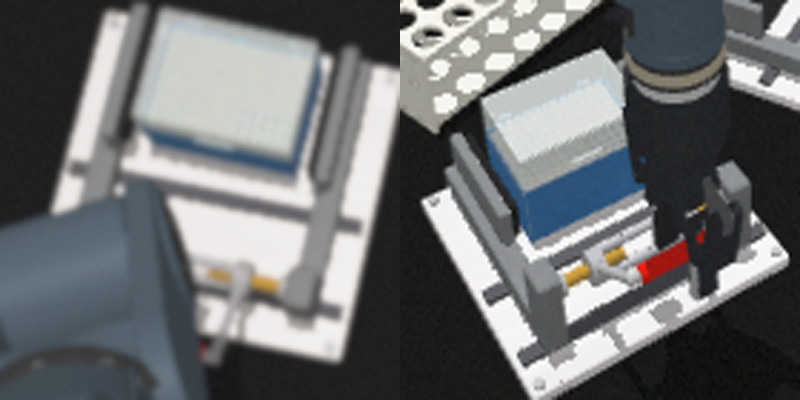

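In the right half, the fingers straddle the red bar at about (680,260), and the lugs and arms are clear. Closing now.

```bash
python3 -m handwheel '[[0,0,0,0,0,0,0],[0,0,0,0,0,0,0],[0,0,0,0,0,0,0],[0,0,0,0,0,0,0],[0,0,0,0,0,0,0],[0,0,0,0,0,0,0],[0,0,0,0,0,0,0],[0,0,0,0,0,0,0],[0,0,0,0,0,0,0],[0,0,0,0,0,0,0]]' 40
python3 - <<'E'
import numpy as np
d=np.array([np.cos(np.radians(-15.6)),np.sin(np.radians(-15.6))])
t=np.linspace(0,1.65,21)
x=80*np.sin(t-1);z=80*np.cos(t-1)
print(np.round(np.c_[t[1:],np.diff(x)[:,None]*d,np.diff(z)],1))
E
```

```text
t: 5.2
tcp_pos: [0.4625, 0.2317, 0.0877]
tool_rot: [0.797, 0.604, -0.0, -0.001]
force: [-4.2, 3.7, 4.3]
finger_gap: 0.151
gripper_force: 39.1
[[ 0.1  3.7 -1.   5.4]
 [ 0.2  4.1 -1.1  5.1]
 [ 0.2  4.5 -1.2  4.7]
 [ 0.3  4.8 -1.3  4.3]
 [ 0.4  5.1 -1.4  3.9]
 [ 0.5  5.4 -1.5  3.4]
 [ 0.6  5.7 -1.6  3. ]
 [ 0.7  5.9 -1.6  2.5]
 [ 0.7  6.1 -1.7  1.9]
 [ 0.8  6.2 -1.7  1.4]
 [ 0.9  6.3 -1.8  0.9]
 [ 1.   6.3 -1.8  0.3]
 [ 1.1  6.4 -1.8 -0.2]
 [ 1.2  6.3 -1.8 -0.7]
 [ 1.2  6.2 -1.7 -1.3]
 [ 1.3  6.1 -1.7 -1.8]
 [ 1.4  5.9 -1.7 -2.3]
 [ 1.5  5.7 -1.6 -2.8]
 [ 1.6  5.5 -1.5 -3.3]
 [ 1.6  5.2 -1.5 -3.8]]
```

Opening 0.151 is about 13 mm, so the bar is held. Next I swing the first half of the arc.

```bash
python3 -m handwheel '[[3.7,-1,5.4,0,0,0,0],[4.1,-1.1,5.1,0,0,0,0],[4.5,-1.2,4.7,0,0,0,0],[4.8,-1.3,4.3,0,0,0,0],[5.1,-1.4,3.9,0,0,0,0],[5.4,-1.5,3.4,0,0,0,0],[5.7,-1.6,3,0,0,0,0],[5.9,-1.6,2.5,0,0,0,0],[6.1,-1.7,1.9,0,0,0,0],[6.2,-1.7,1.4,0,0,0,0]]'
```

```text
t: 6.45
tcp_pos: [0.5104, 0.2181, 0.1236]
tool_rot: [0.797, 0.604, -0.003, -0.003]
force: [-10.4, 4.3, 12.7]
finger_gap: 0.149
gripper_force: 40.8
```

```bash
python3 -m handwheel '[[6.3,-1.8,1.2,0,0,0,0],[6.3,-1.8,0.6,0,0,0,0],[6.4,-1.8,0,0,0,0,0],[6.3,-1.8,-0.7,0,0,0,0],[6.2,-1.7,-1.3,0,0,0,0],[6.1,-1.7,-1.8,0,0,0,0],[5.9,-1.7,-2.3,0,0,0,0],[5.7,-1.6,-2.8,0,0,0,0],[5.5,-1.5,-3.3,0,0,0,0],[5.2,-1.5,-3.8,0,0,0,0]]'
python3 - <<'E'
from h import *
s=manip.sense();p=s["tcp_pos"];o=np.array([.5272,.2149]);d=np.array([.963,-.269])
x=(p[:2]-o)@d;z=p[2]+.019-.062;print(x,z,np.hypot(x,z),1+np.arctan2(x,z))
E
```

```text
t: 7.7
tcp_pos: [0.5717, 0.2006, 0.1084]
tool_rot: [0.797, 0.604, -0.003, -0.002]
force: [-6.5, 1.7, 5.7]
finger_gap: 0.147
gripper_force: 41.8
0.04670573834236368 0.06536932432037282 0.08034036691606174 1.620384842522061
```

The estimate is 1.62 rad, so I push on along the tangent until it meets the stop.

```bash
python3 -m handwheel '[[1.5,-0.4,-1.2,0,0,0,0],[1.5,-0.4,-1.2,0,0,0,0],[1.5,-0.4,-1.2,0,0,0,0],[1.5,-0.4,-1.2,0,0,0,0],[0,0,0,0,0,0,0],[0,0,0,0,0,0,0],[0,0,0,0,0,0,0],[0,0,0,0,0,0,0],[0,0,0,0,0,0,0],[0,0,0,0,0,0,0]]'
python3 - <<'E'
from h import *
s=manip.sense();p=s["tcp_pos"];o=np.array([.5272,.2149]);d=np.array([.963,-.269])
x=(p[:2]-o)@d;z=p[2]+.019-.062;print(p,s["force"],x,z,np.hypot(x,z),1+np.arctan2(x,z))
E
```

```text
t: 8.95
tcp_pos: [0.5732, 0.2001, 0.1066]
tool_rot: [0.797, 0.604, -0.006, -0.005]
force: [-19.3, 4.7, 26.5]
finger_gap: 0.148
gripper_force: 44.3
[0.5732187  0.2001147  0.10657371] [-19.3359746    4.6939034   26.54926469] 0.04829325330927966 0.06357371164121378 0.07983642731882766 1.6496434020125657
```

The angle is 1.65 rad, the force has risen to about 33 N and it no longer advances, so this is the stop. I ease off the load, open, and lift straight up.

```bash
python3 -m handwheel '[[-1.5,0.4,1.2,0,0,0,0],[-1,0.3,0.8,0,0,0,0],[0,0,0,0,0,0,0.5],[0,0,0,0,0,0,0.5],[0,0,0,0,0,0,0.5],[0,0,0,0,0,0,0.5],[0,0,0,0,0,0,0.5],[0,0,0,0,0,0,0.5],[0,0,5,0,0,0,0.5],[0,0,5,0,0,0,0.5]]'
python3 -m handwheel '[[0,0,10,0,0,0,0.5],[0,0,15,0,0,0,0.5],[0,0,20,0,0,0,0.5],[0,0,20,0,0,0,0.5],[0,0,20,0,0,0,0.5],[0,0,20,0,0,0,0.5],[-20,-40,10,0,0,0,0.5],[-20,-60,0,0,0,0,0.5],[-10,-60,0,0,0,0,0.5],[0,-60,0,0,0,0,0.5]]'
python3 -m handwheel '[[0,-60,0,0,0,0,0.5],[0,-60,0,0,0,0,0.5],[0,-60,0,0,0,0,0.5],[0,-60,0,0,0,0,0.5],[0,0,0,0,0,0,0.5],[0,0,0,0,0,0,0.5],[0,0,0,0,0,0,0.5],[0,0,0,0,0,0,0.5],[0,0,0,0,0,0,0.5],[0,0,0,0,0,0,0.5]]'
python3 - <<'E'
from h import *
a=manip.snapshot("top")[110:250,130:270,::-1];b=manip.snapshot("scene")[165:285,130:270,::-1]
r=lambda i:cv2.resize(i,(400,400),interpolation=cv2.INTER_CUBIC)
cv2.imwrite("pics/two2.png",np.hstack([r(a),r(b)]))
o=np.array([.5272,.2149]);d=np.array([.963,-.269]);n=np.array([.269,.963])
print([[proj(np.r_[o+d*.08*np.sin(t-1)+n*s,.062+.08*np.cos(t-1)],"top")[0]for s in(.037,-.037)]for t in(1.55,1.65)])
im=manip.snapshot("top").astype(int)
m=(im[...,0]>150)&(im[...,1]<70)&(im[...,2]<70);m[:, 270:]=0;m[:110]=0
y,x=np.nonzero(m);print(x.mean(),y.mean(),x.min(),x.max())
E
```

```text
t: 10.2
tcp_pos: [0.5786, 0.1993, 0.1163]
tool_rot: [0.797, 0.604, 0.0, 0.0]
force: [0.4, -0.8, -1.1]
finger_gap: 0.497
gripper_force: 0.0
t: 11.45
tcp_pos: [0.528, -0.0213, 0.2323]
tool_rot: [0.797, 0.604, 0.0, 0.001]
force: [1.2, -0.6, 1.0]
finger_gap: 0.498
gripper_force: 0.0
t: 12.7
tcp_pos: [0.5289, -0.2595, 0.231]
tool_rot: [0.797, 0.604, -0.0, 0.0]
force: [-0.2, 0.9, 0.6]
finger_gap: 0.5
gripper_force: 0.0
[[array([170.71556004, 185.1046396 ]), array([200.73421649, 191.30932423])], [array([171.72404164, 182.92175297]), array([201.59090506, 189.08803919])]]
185.79381443298968 186.02061855670104 172 199
```

View pics/two2.png

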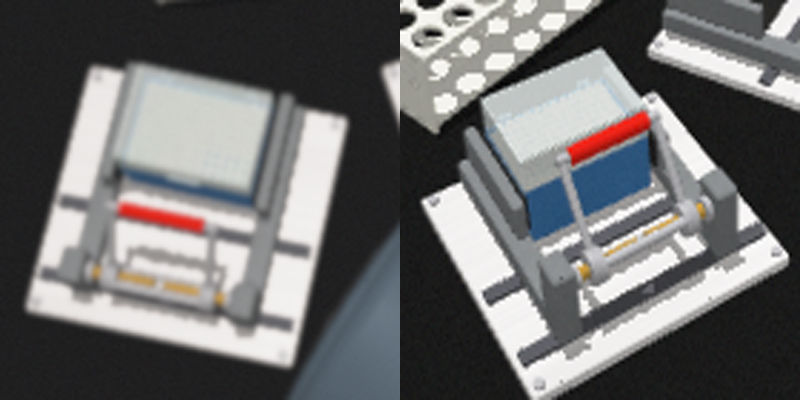

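The handle leans over to the box. Its red centroid, at top-view pixel (185.8,186.0), matches the 1.65 rad prediction of (186.7,186.0). Both jaws are against the box, and the arm is clear.

```bash
python3 -c "
from station import manip
print(manip.sign_off())"
```

```text
the job is handed in; nothing more can be done
None
```

The turnbuckle on the clamp with the blue box is at its 1.65 rad stop, both jaws hold the box, the handle is released, the empty clamp was left alone, and the job was handed in at about 13 s.

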